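# Load the kitting sled and hold its index plunger out

### The arm

A 6-joint arm with a two-finger parallel gripper is mounted at the origin on a cart in front of the work surface, level with it; the furniture and walls round the work are solid. World frame = base frame: x ahead of the robot, y to its left, z up, the work surface at z = 0. Lengths are in m, angles in rad, forces in N, time in s.
With the tool pointing down it reaches from about 0.35 to 0.775 m from the base axis. Payload 7.3 kg.
Tool frame: the origin (TCP) lies between the finger pads; the fingertips stand 8 mm ahead of it and the grasp point (between the pads) lies 11 mm behind it (robot.nose_length is the distance from the TCP to the fingertips, in m); z points along the fingers, y is the line along which they close (so a half turn about z gives the same grasp; the last joint's range is limited). The gripper opens to 92 mm and grips with 3 to 60 N. Pads are 19 mm wide; open, the fingers measure 130 mm over their backs; the gripper's body (75 mm by 190 mm) begins 47 mm behind the grasp point.
Start: joints at [-1.37, 0.342, 1.524, -0, 1.275, -0.146], TCP at [0.178, -0.494, 0.235] pointing down, gripper open.
Joint ranges: [-2.53, 2.53], [-0.77, 2.02], [0.04, 2.7], [-1, 4.14], [0.28, 2.66], [-3.11, 3.11]. Speed limits (rad/s): [2.57, 2.57, 3.14, 3.14, 3.14, 3.14].

### API

Orientations are given as [roll, pitch, yaw] about the fixed x, y, z axes, in that order (R = Rz(yaw) Ry(pitch) Rx(roll)).
In Python, from cell import robot gives the robot as it stands. The module is installed in compiled form; this text tells all that it offers.
- The arm moves only by the shell command python3 -m jog 'ROWS' [FORCE]. ROWS is JSON, a list that holds one entry, the list of rows, each a list of 5 numbers: the gripper's target within -1 to 1 (fully open at 1, half-way at 0, shut at -1), then the shift along the tool's x, y, z in m, then the turn about the tool's z in rad. A call has 1 to 5 rows; each row is the pose to reach, as a shift and turn from the pose commanded when the call began, along the tool's axes at that moment; what a row does not reach only later rows make up. A row lasts 1/12 s, in which the tool goes at most 41.7 mm and 7.16 degrees, less where a joint would pass 70% of its speed; a pose out of reach is approached as far as the arm can. A call with a gripper value outside its range is refused whole. The fingers move at their own pace and stop on an object; FORCE is the grip in N (left out, the last holds). Time passes only in rows, so rows that repeat a pose let the fingers close. It gives the time, the measured TCP pose, the force, the opening and the grip force at its end, in the units of the state.
- robot.observe(): the state, without advancing time (a new reading comes with each control period).
- robot.read_camera(name): name is "side" or "top"; returns the picture (480x640x3 uint8, red, green, blue); there is no depth.
- robot.camera_model(name): a dict with "camera_matrix" (3x3 intrinsics, pixels), "position" and "attitude" of the camera in the world. Camera axes: x right, y down, z forward; pixel columns grow to the right and rows downward; lengths in m; the calibration is good to about 2 mm. A picture is of the moment at which its call begins. camera_model takes no time and is no camera call.
- robot.hand_in(): hands the job in; it is judged then, once.
The state is a dict: "time": time; "qpos": joint angles; "qvel": joint speeds; "joint_efforts": joint torques, N m; "tool_pos": TCP position; "tool_rot": TCP orientation; "contact_force": force on the tool from outside, world axes, zero at the start; "torque": the same for the moment, N m; "opening": finger opening in m; "grip_force": force on a finger pad.
Only numpy, scipy, OpenCV 4.12 (cv2) and the standard library are available. Lean on these libraries where they do the work, as an engineer would, in place of code of your own. Each camera call takes 0.05 s, during which the arm holds its last target. There are 200 camera calls.

### The job

Load the kitting sled: seat the small tin of braid in the big round nest and the can capacitor, lying down, in the oblong nest, both flat on the nest floors, without disturbing the other loose things. Then take the index plunger's knob, pull it straight up as far as it goes so that its pin is clear of its seat hole, and keep holding it there so that a colleague can draw the sled out: finish while still gripping the raised knob.

Things in the scene. Friction and masses are not known exactly. Their poses are not given: they have to be found in the camera images.
- can_center (a point): Centre of the aluminium can capacitor, a plain light-coloured can 36 mm long and 18 mm across (it counts as a bar 18 x 36 x 18 mm), about 18 g, loose, lying on the worktop. Its y axis runs along its length, z up. Grasp it across its 18 mm width.
- tin_center (a point): Centre (8.5 mm above its underside) of the small open round tin with desoldering braid, 52 mm outer diameter, 17 mm high, about 40 g, loose, upright, z up. A fixed soldering-iron stand, taller than the parts, stands behind the area where the tin and the can start (x above 0.58, y 0.15 to 0.33): keep a wide gripper clear of it. Grasp it across its 52 mm diameter or by its rim.
- tin_nest (a point): Centre of the mouth of the big round nest in the sled's grey top plate: 58 mm diameter, 7 mm deep. z up, the plate's long side along y, same axes as the can nest. The plate (90 x 224 mm, its flat top 26 mm above the worktop) is part of a fixed fixture that does not move. The seated tin's centre is 1.5 mm above this point.
- can_nest (a point): Centre of the mouth of the oblong nest in the same plate, 74 mm from the big round nest: 24 mm along x, 42 mm along y, 7 mm deep; the can lies in it with its length along this y, either way round; the seated can's centre is 2 mm above this point. (A third, round nest of 30 mm diameter between it and the plunger stays empty.)
- plunger_knob (a point): Centre of the black knob of the index plunger, which stands upright on a dark steel bracket at the sled's -y end, 87 mm in -y of the oblong nest. The knob is round about the vertical: grip part 26 mm diameter from 12 mm below to 10 mm above this point, then a 31 mm rim up to 16 mm above it. At rest its centre is 80 mm above the worktop and the bracket and nut below it reach up to 61 mm. It moves with the plunger.
- index_plunger (a joint): Lift of the index plunger in m: 0 pin home in its seat hole (6 mm deep in the plate), 0.016 fully up against its stop, pin 10 mm clear of the plate. A spring pulls it down: 3.5 N at 0, 9 N at 0.016, plus 0.5 N of its weight; it snaps home when let go.
- wool_tin_site (a point): The larger round tin (61 mm, 26 mm high) full of brass wool; bystander, leave alone. Point 10 mm above its underside.
- tape_site (a point): Black roll of tape, 61 mm across, 18 mm high; bystander. Point 10 mm above its underside.
- bottle_site (a point): Dropper bottle, 35 mm across, 94 mm high; bystander. Point 10 mm above its underside.
- coil_site (a point): Coil on an upright circuit board, 29 x 42 x 46 mm; bystander. Point 10 mm above its underside.
- pen_site (a point): Marker pen, 128 mm long, 18 mm thick, lying; bystander. Point about on its axis.

How it is judged:
On the way, in this order (a step that is already met when the one before it is completed fails the run):
1. both parts are seated in their nests while the plunger is home (horizontal distance between tin_center and tin_nest below 0.005 m and z of tin_center in the frame of tin_nest below 0.0035 m and angle between tin_center's own z axis and vertical below 0.12 rad and horizontal distance between can_center and can_nest below 0.005 m and z of can_center in the frame of can_nest below 0.004 m and angle between the y axis of can_center and the y axis of can_nest, either way round below 0.25 rad and value of joint index_plunger below 0.003 m), for 0.2 s.
2. the gripper holds the plunger fully up (value of joint index_plunger above 0.0125 m and contact force between the fingers and index_plunger above 1.5 N), for 0.3 s.
At the end, for the whole second after the job is handed in: The tin lies in the big round nest and the can in the oblong nest (centres within 5 mm of the nest centres, on the nest floors within 2 mm, tin upright within 0.12 rad, can in line within 0.25 rad), and the fingers hold the plunger at least 12.5 mm up of its 16 mm, touching it with more than 1.5 N (all of step 2 and horizontal distance between tin_center and tin_nest below 0.005 m and z of tin_center in the frame of tin_nest below 0.0035 m and angle between tin_center's own z axis and vertical below 0.12 rad and horizontal distance between can_center and can_nest below 0.005 m and z of can_center in the frame of can_nest below 0.004 m and angle between the y axis of can_center and the y axis of can_nest, either way round below 0.25 rad); the arm keeps its last pose, push and grip.
It fails at once if the larger tin of brass wool is moved more than 30 mm (distance of wool_tin_site from where it was at the start of the episode above 0.03 m).
It fails at once if the roll of tape is moved more than 30 mm (distance of tape_site from where it was at the start of the episode above 0.03 m).
It fails at once if the dropper bottle is moved more than 30 mm (distance of bottle_site from where it was at the start of the episode above 0.03 m).
It fails at once if the coil module is moved more than 30 mm (distance of coil_site from where it was at the start of the episode above 0.03 m).
It fails at once if the marker pen is moved more than 30 mm (distance of pen_site from where it was at the start of the episode above 0.03 m).
It also fails if it takes over 67 s, if anything falls off the work surface, if the arm or the gripper's body presses on something with over 40 N, if the wrist force passes 120 N, or if a joint passes its speed limit or range.

## Working session

There is one attempt and no reset: what is moved stays moved. The work goes in short steps, Python scripts to look and compute and a shell command to move; the robot and the scene stay as the last step left them, time stands still between calls to the robot, and variables do not carry over. Pictures are saved under pics/ and viewed, at most 10 in all, crops included, and the job is handed in when it is done.

```bash
mkdir -p pics
cat > h.py <<'E'
import numpy as np, cv2
from cell import robot
from scipy.spatial.transform import Rotation as R
def snap(n,f):
    im=robot.read_camera(n); cv2.imwrite('pics/'+f,im[:,:,::-1]); return im
def cam(n):
    c=robot.camera_model(n); a=np.array(c['attitude'],float)
    M=a if a.shape==(3,3) else R.from_euler('xyz',a).as_matrix()
    return np.array(c['camera_matrix']),np.array(c['position']),M
def ray(n,u,v,z):
    K,p,M=cam(n); d=M@np.linalg.inv(K)@[u,v,1]; return p+d*(z-p[2])/d[2]
def proj(n,P):
    K,p,M=cam(n); q=K@(M.T@(np.array(P)-p)); return q[:2]/q[2]
E
python3 - <<'E'
from h import *
for n in('top','side'):
    snap(n,n+'0.png'); print(robot.camera_model(n))
print(robot.observe())
E
```

```text
{'camera_matrix': array([[488.52840901,   0.        , 322.64486194],
       [  0.        , 488.52840901, 245.59266357],
       [  0.        ,   0.        ,   1.        ]]), 'position': array([ 0.47798334, -0.11199747,  1.09802651]), 'attitude': array([-3.07449878, -0.0033344 , -1.57711141])}
{'camera_matrix': array([[476.99272928,   0.        , 323.54558695],
       [  0.        , 476.99272928, 232.84646858],
       [  0.        ,   0.        ,   1.        ]]), 'position': array([ 0.06714518, -0.94564201,  0.71879915]), 'attitude': array([-2.15238653, -0.00459709, -0.51069326])}
{'time': 0.1, 'qpos': array([-1.37001494e+00,  3.42635809e-01,  1.52489560e+00,  1.78432306e-05,
        1.27542314e+00, -1.46022978e-01]), 'qvel': array([ 4.44978720e-04, -3.41134838e-03, -1.95876785e-03,  2.14160469e-05,
       -1.77283588e-04,  6.61087525e-04]), 'joint_efforts': array([ 2.17385030e-03, -4.32003701e+01, -2.44694906e+01,  7.19736493e-02,
        5.26879902e-02, -5.15536908e-05]), 'tool_pos': array([ 0.17838909, -0.49339436,  0.23413245]), 'tool_rot': array([-3.14024774e+00, -2.15043519e-04,  3.46799017e-01]), 'contact_force': array([-0.29007472, -0.50626066, -0.40768205]), 'torque': array([-0.01513174,  0.05165989,  0.03026158]), 'grip_force': 0.0, 'opening': 0.0916159823921774}
```

View pics/top0.png

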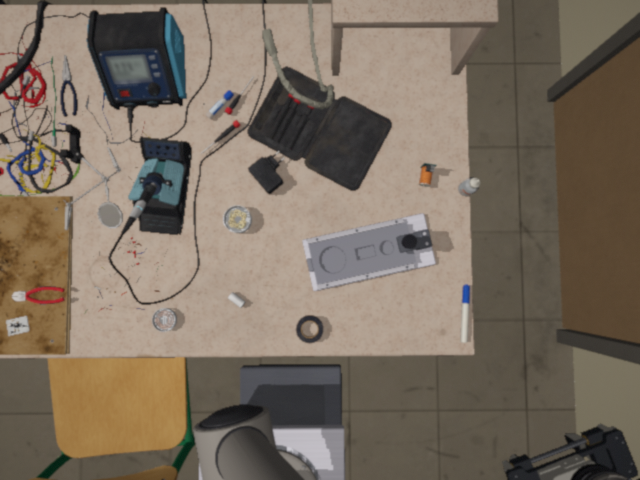

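View pics/side0.png

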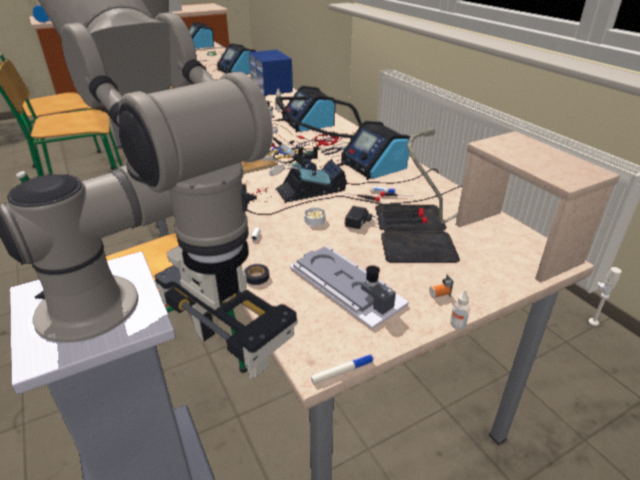

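Top view: small tin at about (166,319), can (236,299), tape (309,328), wool tin (237,219), round nest (333,259), oblong nest (366,252), knob (408,241), pen (466,313), coil (427,174), bottle (470,186). In the side view the gripper is clear and the knob is at (372,273).

Run:
```python
from h import *
im=cv2.imread('pics/top0.png')
a=cv2.resize(im[205:295,298:445],None,fx=5.4,fy=5.4,interpolation=cv2.INTER_CUBIC)
cv2.imwrite('pics/c1.png',a[:480])
b=cv2.resize(im[280:345,145:255],None,fx=7,fy=7,interpolation=cv2.INTER_CUBIC); cv2.imwrite('pics/c2.png',b)
for k,(u,v,z) in dict(tin=(166,319,.0085),can=(236,299,.009),nest=(333,259,.026),cn=(366,252,.026),kn=(408,241,.096),tape=(309,328,.018),wool=(237,219,.02)).items(): print(k,ray('top',u,v,z).round(4))
```

```text
tin [0.3906 0.2312 0.0085]
can [0.4337 0.0767 0.009 ]
nest [ 0.5204 -0.1386  0.026 ]
cn [ 0.5353 -0.2112  0.026 ]
kn [ 0.5537 -0.2915  0.096 ]
tape [ 0.3698 -0.085   0.018 ]
wool [0.6107 0.0736 0.02  ]
```

View pics/c1.png

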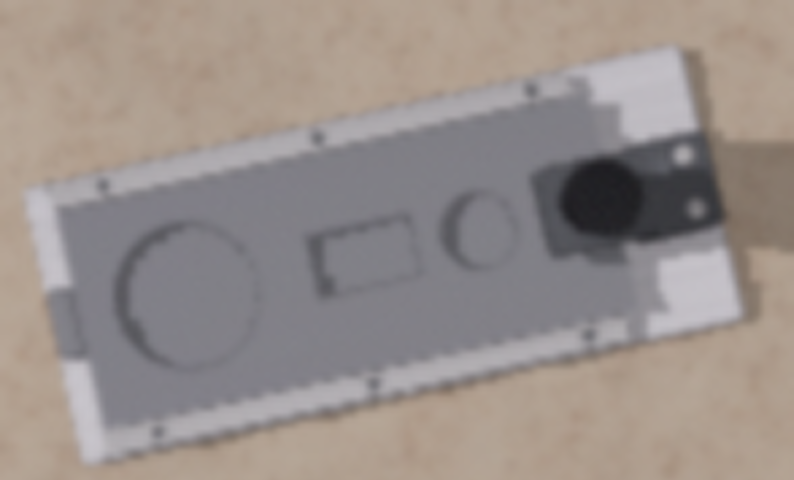

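View pics/c2.png

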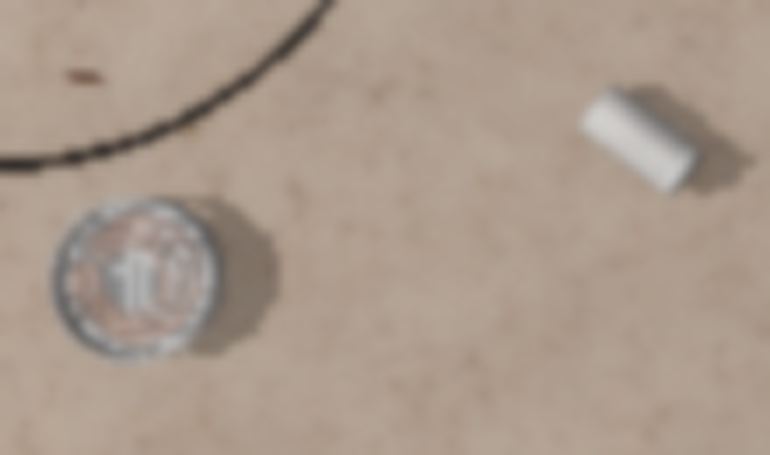

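Sled crop: round nest mouth centre (187,296), oblong nest (365,255), knob top (602,197), in crop pixels. Parts crop: tin rim centre (137,277), can centre (639,139), with its axis running from (596,105) to (682,173).

```bash
cat >> h.py <<'E'
def togo(P,yaw):
    s=robot.observe(); M=R.from_euler('xyz',s['tool_rot']).as_matrix()
    dy=(yaw-s['tool_rot'][2]+np.pi/2)%np.pi-np.pi/2
    print('t',round(s['time'],2),'pos',s['tool_pos'].round(4),'rot',s['tool_rot'].round(3),'q',s['qpos'].round(2)[[0,5]],'shift',(M.T@(np.array(P)-s['tool_pos'])).round(4),'turn',round(-dy,3),'deg',round(-np.degrees(dy),1))
E
python3 - <<'E'
from h import *
im=cv2.imread('pics/top0.png')
f1=lambda x,y:(298+(x+.5)/5.4-.5,205+(y+.5)/5.4-.5)
f2=lambda x,y:(145+(x+.5)/7-.5,280+(y+.5)/7-.5)
P=dict(nest=ray('top',*f1(187.5,296),.026),cn=ray('top',*f1(365,255.5),.026),n3=ray('top',*f1(480,230),.026),knob=ray('top',*f1(602,197),.096),tin=ray('top',*f2(137,277),.017),can=ray('top',*f2(639,139),.009))
# contour-based checks
hsv=cv2.cvtColor(im,cv2.COLOR_BGR2HSV); g=cv2.cvtColor(im,cv2.COLOR_BGR2GRAY)
def blob(m,x0,x1,y0,y1):
    k=np.zeros_like(g);k[y0:y1,x0:x1]=m[y0:y1,x0:x1]*255
    c=max(cv2.findContours(k,0,1)[0],key=cv2.contourArea); return cv2.minAreaRect(c),cv2.contourArea(c)
r,a=blob((hsv[...,1]<45)&(g>125),222,252,288,310); print('can',r,a,ray('top',*r[0],.009))
r,a=blob(g<45,398,420,228,252); print('knob',r,a,ray('top',*r[0],.096))
a=ray('top',*f2(596,105),.009);b=ray('top',*f2(682,173),.009);d=a-b
print('can axis heading',np.degrees(np.arctan2(d[1],d[0])),np.hypot(*d[:2]))
for k,v in P.items(): print(k,v.round(4),'side px',proj('side',v).round(1))
for k in('cn','n3','knob'):
    d=P['nest']-P[k]; print(k,np.hypot(*d[:2]),np.degrees(np.arctan2(d[1],d[0])))
for k,u,v,z in(('bottle',470,186,.05),('coil',427,174,.02),('pen0',466,288,.009),('pen1',466,340,.009),('wool',237,219,.02)): print(k,ray('top',u,v,z).round(3))
s=cv2.imread('pics/side0.png')
A=cv2.resize(s[195:325,235:415],None,fx=4.4,fy=4.4,interpolation=cv2.INTER_CUBIC)
for k,v in P.items():
    u=(proj('side',v)-[235,195]+.5)*4.4-.5; cv2.drawMarker(A,tuple(int(round(t)) for t in u),(0,0,255),0,10,1)
cv2.imwrite('pics/s1.png',A)
E
```

```text
can ((235.50003051757812, 300.0000305175781), (19.091880798339844, 9.192388534545898), 45.0) 133.0 [0.43145844 0.07781165 0.009     ]
knob ((409.0, 241.0), (12.0, 14.0), 90.0) 134.5 [ 0.55368359 -0.29356304  0.096     ]
can axis heading 51.68569092312543 0.034838006808805846
nest [ 0.5195 -0.1371  0.026 ] side px [322.  261.7]
cn [ 0.5355 -0.2094  0.026 ] side px [343.2 276.1]
n3 [ 0.5456 -0.2564  0.026 ] side px [357.8 286.1]
knob [ 0.5535 -0.2937  0.096 ] side px [371.8 269.3]
tin [0.391  0.2326 0.017 ] side px [220.7 209.8]
can [0.4327 0.077  0.009 ] side px [255.1 234.4]
cn 0.07413871634993842 102.49806123294047
n3 0.1222023189788757 102.36036193949721
knob 0.16030955990224274 102.2669957956158
bottle [ 0.676 -0.437  0.05 ]
coil [ 0.709 -0.35   0.02 ]
pen0 [ 0.455 -0.434  0.009]
pen1 [ 0.34  -0.431  0.009]
wool [0.611 0.074 0.02 ]
```

View pics/s1.png

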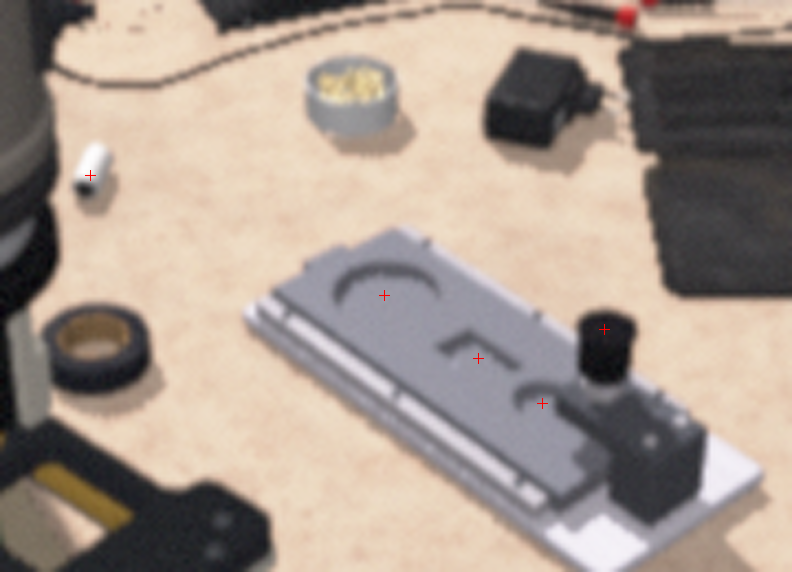

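The markers land where they should: round nest (384,295), oblong nest (478,357), third nest (542,403), knob (604,329), can (90,175). The two views agree, so I start with the tin.

```bash
python3 -m jog '[[[1,0.04,-0.028,0,-0.12],[1,0.08,-0.057,0,-0.24],[1,0.118,-0.084,0,-0.36],[1,0.15,-0.107,0,-0.48],[1,0.18,-0.128,0,-0.6]]]' 20; python3 -c "
from h import *
togo([.45,0,.2],1.787); togo([.391,.2326,.1],1.787)"
```

```text
time: 0.52
tool_pos: [0.2975, -0.3206, 0.2344]
tool_rot: [-3.141, -0.0, 0.952]
contact_force: [1.8, -1.1, -0.0]
opening: 0.0918
grip_force: 0.0
t 0.52 pos [ 0.2975 -0.3206  0.2344] rot [-3.141 -0.     0.952] q [-1.   -0.38] shift [ 0.3496 -0.0618  0.0346] turn -0.835 deg -47.8
t 0.52 pos [ 0.2975 -0.3206  0.2344] rot [-3.141 -0.     0.952] q [-1.   -0.38] shift [ 0.5048 -0.2447  0.1347] turn -0.835 deg -47.8
```

```bash
python3 -m jog '[[[1,0.35,-0.062,0.03,-0.12],[1,0.35,-0.062,0.03,-0.24],[1,0.35,-0.062,0.03,-0.36],[1,0.35,-0.062,0.03,-0.48],[1,0.35,-0.062,0.03,-0.6]]]' |head -3; python3 -c "
from h import *
togo([.45,0,.2],1.787); togo([.391,.2326,.1],1.787)"
```

```text
time: 0.93
tool_pos: [0.3873, -0.1334, 0.217]
tool_rot: [-3.142, 0.0, 1.552]
t 0.93 pos [ 0.3873 -0.1334  0.217 ] rot [-3.142  0.     1.552] q [-0.52 -0.5 ] shift [0.1345 0.0602 0.017 ] turn -0.235 deg -13.4
t 0.93 pos [ 0.3873 -0.1334  0.217 ] rot [-3.142  0.     1.552] q [-0.52 -0.5 ] shift [ 0.366  -0.0031  0.117 ] turn -0.235 deg -13.4
```

```bash
python3 -m jog '[[[1,0.355,0,0.08,-0.12],[1,0.355,0,0.08,-0.23],[1,0.355,0,0.08,-0.23],[1,0.355,0,0.08,-0.23],[1,0.355,0,0.08,-0.23]]]' |head -3;  python3 -c "
from h import *
togo([.391,.2326,.07],1.787)"
```

```text
time: 1.35
tool_pos: [0.3914, 0.0697, 0.1709]
tool_rot: [3.142, 0.0, 1.777]
t 1.35 pos [0.3914 0.0697 0.1709] rot [3.142 0.    1.777] q [-0.02 -0.22] shift [0.1596 0.0329 0.1009] turn -0.01 deg -0.6
```

```bash
python3 -m jog '[[[1,0.155,0.033,0.09,-0.01],[1,0.155,0.033,0.09,-0.01],[1,0.155,0.033,0.09,-0.01],[1,0.155,0.033,0.09,-0.01],[1,0.155,0.033,0.09,-0.01]]]' |tail -0; python3 -m jog '[[[1,0,0,0,0],[1,0,0,0,0]]]'|head -3;  python3 -c "
from h import *
togo([.391,.2326,.015],1.787)"
```

```text
time: 1.93
tool_pos: [0.3919, 0.2265, 0.0807]
tool_rot: [-3.14, 0.001, 1.789]
t 1.93 pos [0.3919 0.2265 0.0807] rot [-3.140e+00  1.000e-03  1.789e+00] q [0.35 0.14] shift [0.0062 0.0006 0.0657] turn 0.002 deg 0.1Exception ignored on flushing sys.stdout:
BrokenPipeError: [Errno 32] Broken pipe
```

```bash
python3 -m jog '[[[1,0.006,0.0005,0.03,0],[1,0.006,0.0005,0.05,0],[1,0.006,0.0005,0.066,0],[1,0.006,0.0005,0.066,0],[1,0.006,0.0005,0.066,0]]]' >/dev/null;  python3 -m jog '[[[-0.2,0,0,0,0],[-0.4,0,0,0,0],[-0.4,0,0,0,0],[-0.4,0,0,0,0],[-0.4,0,0,0,0]]]' 15;  python3 -m jog '[[[-0.4,0,0,0,0],[-0.4,0,0,0,0],[-0.4,0,0,0,0]]]'
```

```text
time: 2.77
tool_pos: [0.3921, 0.2323, 0.0159]
tool_rot: [3.141, -0.0, 1.787]
contact_force: [-0.7, -0.3, -0.3]
opening: 0.0628
grip_force: 0.0
time: 3.02
tool_pos: [0.3918, 0.2322, 0.0155]
tool_rot: [3.142, 0.0, 1.787]
contact_force: [0.3, -1.0, 2.5]
opening: 0.0501
grip_force: 15.0
```

```bash
python3 -m jog '[[[-0.4,0,0,-0.03,0],[-0.4,0,0,-0.06,0],[-0.4,0,0,-0.06,0],[-0.4,0,0,-0.06,0]]]';  python3 - <<'E'
from h import *
a=snap('top','t2.png');b=snap('side','s2.png')
A=cv2.resize(a[270:370,115:265],(600,400));p=proj('side',[.392,.232,.07]).astype(int);print(p, proj('top',[.392,.232,.07]))
x=max(p[0]-40,0);B=cv2.resize(b[p[1]-50:p[1]+50,x:x+50],(200,400))
cv2.imwrite('pics/m2.png',np.hstack([A,B])[:,:,::-1])
E
```

```text
time: 3.35
tool_pos: [0.3927, 0.2326, 0.0765]
tool_rot: [3.138, -0.0, 1.787]
contact_force: [-0.7, -0.4, -1.1]
opening: 0.0504
grip_force: 15.0
[219 193] [156.29061953 320.79158159]
```

View pics/m2.png

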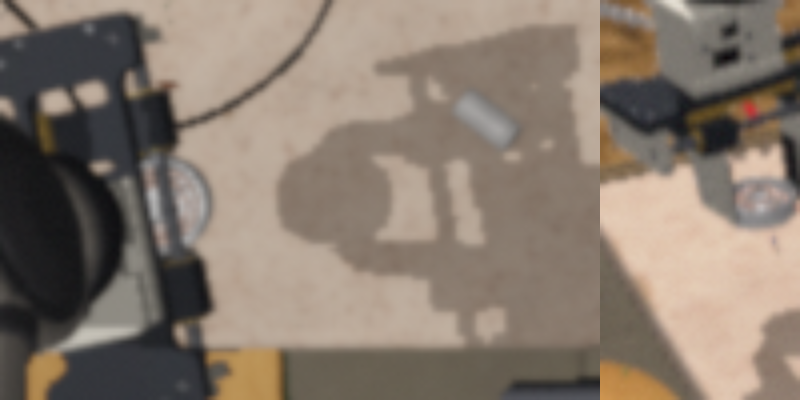

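The tin hangs level in the fingers (its right edge at crop (210,205), as expected if it is centred). Next I carry it to the nest.

```bash
python3 -c "
from h import *
togo([.5195,-.1371,.08],1.787)"
```

```text
t 3.45 pos [0.3912 0.232  0.0748] rot [-3.141  0.     1.787] q [0.37 0.15] shift [-0.388   0.0461 -0.0052] turn -0.0 deg -0.0
```

```bash
python3 -m jog '[[[-0.4,-0.02,0.002,-0.005,0],[-0.4,-0.05,0.006,-0.005,0],[-0.4,-0.085,0.01,-0.005,0],[-0.4,-0.12,0.014,-0.005,0],[-0.4,-0.155,0.018,-0.005,0]]]' >/dev/null; python3 -m jog '[[[-0.4,-0.035,0.004,0,0],[-0.4,-0.07,0.008,0,0],[-0.4,-0.105,0.012,0,0],[-0.4,-0.14,0.017,0,0],[-0.4,-0.17,0.02,0,0]]]'  >/dev/null; python3 -m jog '[[[-0.4,-0.025,0.003,0,0],[-0.4,-0.045,0.006,0,0],[-0.4,-0.06,0.008,0,0],[-0.4,-0.063,0.008,0,0],[-0.4,-0.063,0.008,0,0]]]';python3 -c "
from h import *
togo([.5195,-.1371,.08],1.787)
a=snap('top','t3.png');b=snap('side','s3.png')
A=cv2.resize(a[210:300,300:400],(400,360));B=cv2.resize(b[220:310,270:370],(400,360))
cv2.imwrite('pics/m3.png',np.hstack([A,B])[:,:,::-1])"
```

```text
time: 4.7
tool_pos: [0.5193, -0.1371, 0.0793]
tool_rot: [-3.14, -0.001, 1.786]
contact_force: [-1.0, 0.8, -0.0]
opening: 0.0503
grip_force: 15.0
t 4.7 pos [ 0.5193 -0.1371  0.0793] rot [-3.140e+00 -1.000e-03  1.786e+00] q [-0.4  -0.62] shift [-0.      0.0002 -0.0007] turn -0.001 deg -0.1
```

View pics/m3.png

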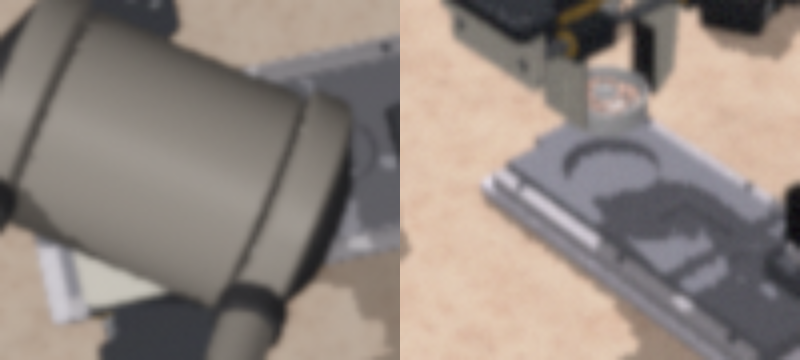

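The side view shows the tin, rim centre near crop (613,92), directly above the round nest at (612,165). The arm hides it in the top view. I lower it by feel.

```bash
python3 -c "
from h import *
print(proj('side',[.5193,-.1371,.081]))"; python3 -m jog '[[[-0.4,0,0,0.02,0],[-0.4,0,0,0.035,0],[-0.4,0,0,0.035,0],[-0.4,0,0,0.037,0],[-0.4,0,0,0.039,0]]]'; python3 -m jog '[[[-0.4,0,0,0.002,0],[-0.4,0,0,0.003,0],[-0.4,0,0,0.003,0]]]'
```

```text
[321.98859526 243.035421  ]
time: 5.22
tool_pos: [0.5202, -0.1364, 0.0421]
tool_rot: [3.141, 0.001, 1.788]
contact_force: [-0.0, -1.1, -0.1]
opening: 0.05
grip_force: 15.0
time: 5.47
tool_pos: [0.5205, -0.1373, 0.0392]
tool_rot: [3.14, 0.001, 1.787]
contact_force: [-0.7, -1.0, 3.8]
opening: 0.0506
grip_force: 15.0
```

```bash
python3 -m jog '[[[-0.4,0,0,0,0],[-0.4,0,0,0.001,0],[-0.4,0,0,0.001,0]]]'; python3 -m jog '[[[-0.4,0,0,0.001,0],[-0.4,0,0,0.001,0]]]'
```

```text
time: 5.72
tool_pos: [0.5205, -0.1376, 0.0379]
tool_rot: [3.14, 0.002, 1.787]
contact_force: [1.1, -3.4, 4.3]
opening: 0.0504
grip_force: 15.0
time: 5.88
tool_pos: [0.5206, -0.1376, 0.0374]
tool_rot: [3.14, 0.002, 1.787]
contact_force: [-0.7, -2.8, 8.3]
opening: 0.0502
grip_force: 15.0
```

```bash
python3 -m jog '[[[-0.4,-0.001,0,0,0],[-0.4,-0.002,0,0,0],[-0.4,-0.002,0,0,0]]]'; python3 -m jog '[[[-0.4,0,0,0.001,0],[-0.4,0,0,0.001,0]]]'
```

```text
time: 6.13
tool_pos: [0.5206, -0.1381, 0.0372]
tool_rot: [3.141, -0.001, 1.786]
contact_force: [0.6, 3.3, 11.1]
opening: 0.0504
grip_force: 15.0
time: 6.3
tool_pos: [0.5204, -0.1381, 0.0356]
tool_rot: [3.141, -0.001, 1.787]
contact_force: [1.5, 3.2, 4.9]
opening: 0.0505
grip_force: 15.0
```

```bash
python3 -m jog '[[[0.3,0,0,0,0],[0.5,0,0,0,0],[0.5,0,0,0,0],[0.5,0,0,0,0],[0.5,0,0,0,0]]]'; python3 -m jog '[[[0.5,0,0,-0.03,0],[0.5,0,0,-0.06,0],[0.5,0,0,-0.08,0],[0.5,0.04,0,-0.1,0],[0.5,0.08,-0.01,-0.1,0]]]';python3 -c "
from h import *
togo([.4327,.077,.1],np.radians(51.7)); b=snap('side','s4.png')
cv2.imwrite('pics/m4.png',cv2.resize(b[225:305,270:390],(780,520),interpolation=cv2.INTER_CUBIC)[:,:,::-1])"
```

```text
time: 6.72
tool_pos: [0.5201, -0.1389, 0.0351]
tool_rot: [-3.141, -0.0, 1.787]
contact_force: [0.6, 0.4, -0.1]
opening: 0.0687
grip_force: 0.0
time: 7.13
tool_pos: [0.4976, -0.0663, 0.1387]
tool_rot: [3.134, 0.004, 1.783]
contact_force: [0.6, -0.1, -0.3]
opening: 0.0688
grip_force: 0.0
t 7.13 pos [ 0.4976 -0.0663  0.1387] rot [3.134 0.004 1.783] q [-0.29 -0.5 ] shift [ 0.1539 -0.0335  0.0378] turn 0.881 deg 50.5
```

View pics/m4.png

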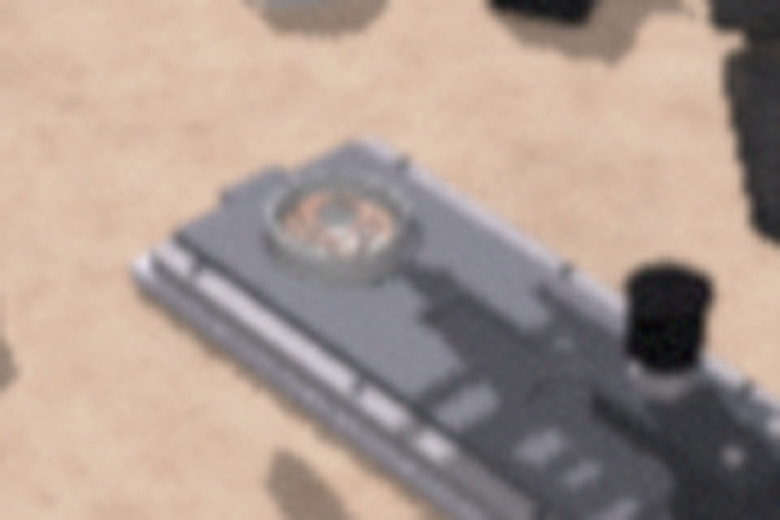

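The tin rim at crop (338,222) sits level, with only a low strip of wall above the plate, so it looks seated. Now the can.

```bash
python3 -m jog '[[[0.5,0.03,-0.007,0.01,0.12],[0.5,0.06,-0.013,0.01,0.24],[0.5,0.09,-0.02,0.01,0.36],[0.5,0.11,-0.025,0.01,0.48],[0.5,0.13,-0.03,0.01,0.6]]]'>/dev/null; python3 -m jog '[[[0.5,0,0,0.02,0.12],[0.5,0,0,0.03,0.24],[0.5,0,0,0.03,0.28],[0.5,0,0,0.03,0.28]]]';python3 -c "
from h import *
togo([.4322,.0773,.05],np.radians(51.7))"
```

```text
time: 7.93
tool_pos: [0.4365, 0.0557, 0.0946]
tool_rot: [-3.14, 0.001, 0.906]
contact_force: [-0.2, -0.4, 0.2]
opening: 0.0688
grip_force: 0.0
t 7.93 pos [0.4365 0.0557 0.0946] rot [-3.14e+00  1.00e-03  9.06e-01] q [-0.05  0.62] shift [ 0.0144 -0.0167  0.0446] turn 0.004 deg 0.2
```

```bash
python3 -m jog '[[[0.5,0.014,-0.017,0.01,0],[0.5,0.014,-0.017,0.04,0],[0.5,0.014,-0.017,0.06,0],[0.5,0.014,-0.017,0.06,0],[0.5,0.014,-0.017,0.06,0]]]' >/dev/null;python3 -c "
from h import *
togo([.4322,.0773,.014],np.radians(51.7))
a=snap('top','t5.png');b=snap('side','s5.png')
A=cv2.resize(a[270:330,205:275],(400,343));p=proj('side',[.4322,.0773,.009]).astype(int)
B=cv2.resize(b[p[1]-30:p[1]+30,p[0]-35:p[0]+35],(400,343))
cv2.imwrite('pics/m5.png',np.hstack([A,B])[:,:,::-1])"
```

```text
t 8.35 pos [0.432  0.077  0.0351] rot [-3.14e+00  1.00e-03  9.08e-01] q [0.   0.66] shift [ 0.0004 -0.      0.0211] turn 0.005 deg 0.3
```

View pics/m5.png

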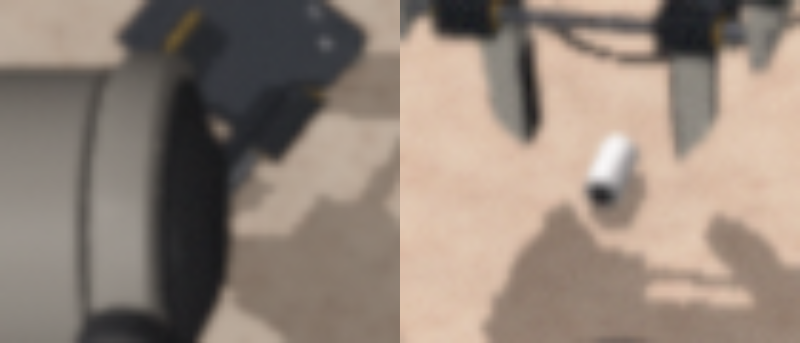

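The can, at crop (610,170) in the side view, lies midway between the open fingers. I descend and grasp.

```bash
python3 -m jog '[[[0.5,0,0,0.015,0],[0.5,0,0,0.021,0],[0.5,0,0,0.021,0],[0.5,0,0,0.021,0],[0,0,0,0.021,0]]]' 12 >/dev/null;  python3 -m jog '[[[-0.3,0,0,0,0],[-0.6,0,0,0,0],[-0.9,0,0,0,0],[-0.9,0,0,0,0],[-0.9,0,0,0,0]]]' >/dev/null; python3 -m jog '[[[-0.9,0,0,0,0],[-0.9,0,0,0,0],[-0.9,0,0,0,0]]]'
```

```text
time: 9.53
tool_pos: [0.4324, 0.0771, 0.0143]
tool_rot: [3.142, 0.0, 0.907]
contact_force: [-0.2, 0.1, -0.6]
opening: 0.0179
grip_force: 12.0
```

```bash
python3 -m jog '[[[-0.9,0,0,-0.03,0],[-0.9,0,0,-0.06,0],[-0.9,0,0,-0.08,-0.12],[-0.9,0,0,-0.08,-0.24],[-0.9,0,0,-0.08,-0.36]]]' >/dev/null;  python3 -m jog '[[[-0.9,0,0,0,-0.12],[-0.9,0,0,0,-0.24],[-0.9,0,0,0,-0.36],[-0.9,0,0,0,-0.48],[-0.9,0,0,0,-0.52]]]'; python3 -c "
from h import *
togo([.536,-.21,.1],1.787)"
```

```text
time: 10.37
tool_pos: [0.4323, 0.0771, 0.0942]
tool_rot: [-3.141, 0.0, 1.793]
contact_force: [1.3, 1.4, -0.3]
opening: 0.0183
grip_force: 12.0
t 10.37 pos [0.4323 0.0771 0.0942] rot [-3.141  0.     1.793] q [ 0.   -0.22] shift [-0.3029  0.0379 -0.0058] turn 0.006 deg 0.3
```

```bash
python3 -m jog '[[[-0.9,-0.02,0.002,0,0.006],[-0.9,-0.05,0.006,0,0.006],[-0.9,-0.085,0.01,0,0.006],[-0.9,-0.12,0.015,0,0.006],[-0.9,-0.155,0.019,0,0.006]]]' >/dev/null;  python3 -m jog '[[[-0.9,-0.035,0.004,0,0],[-0.9,-0.07,0.009,0,0],[-0.9,-0.1,0.013,0,0],[-0.9,-0.13,0.017,0,0],[-0.9,-0.145,0.019,0,0]]]'>/dev/null;  python3 -m jog '[[[-0.9,0,0,0,0],[-0.9,0,0,0,0],[-0.9,0,0,0.01,0],[-0.9,0,0,0.02,0],[-0.9,0,0,0.02,0]]]'; python3 -c "
from h import *
togo([.536,-.21,.045],1.787)
b=snap('side','s6.png')
p=proj('side',[.5355,-.2094,.026]).astype(int);print(p)
cv2.imwrite('pics/m6.png',cv2.resize(b[p[1]-50:p[1]+40,p[0]-60:p[0]+60],(780,585),interpolation=cv2.INTER_CUBIC)[:,:,::-1])"
```

```text
time: 11.62
tool_pos: [0.5314, -0.2061, 0.0718]
tool_rot: [-3.138, -0.003, 1.782]
contact_force: [-0.3, -0.1, -0.2]
opening: 0.0176
grip_force: 12.0
t 11.62 pos [ 0.5314 -0.2061  0.0718] rot [-3.138e+00 -3.000e-03  1.782e+00] q [-0.5  -0.72] shift [-0.0049  0.0038  0.0268] turn -0.005 deg -0.3
[343 276]
```

View pics/m6.png

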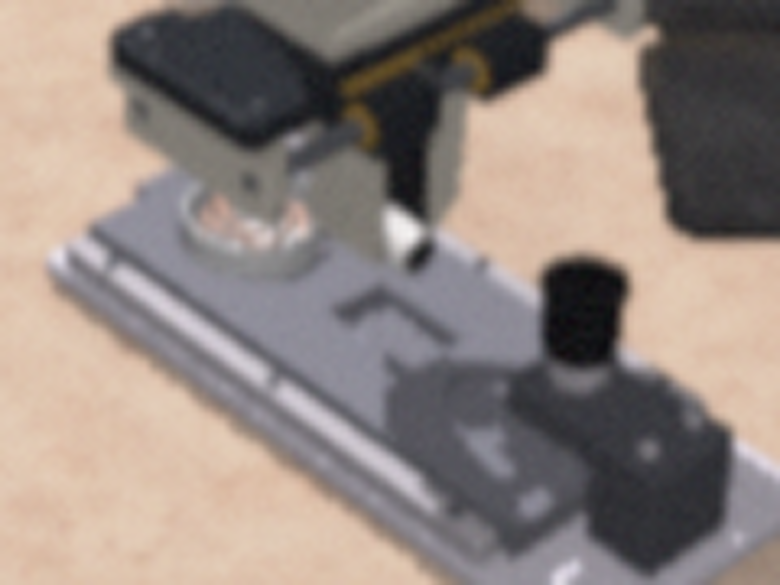

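The side view shows the can held level, with its end cap at crop (418,252), above and slightly short of the oblong nest at (395,315). The tin sits flat.

```bash
python3 -c "
from h import *
print(proj('side',[.5353,-.2237,.0665]))"; python3 -m jog '[[[-0.9,-0.005,0.004,0.01,-0.005],[-0.9,-0.005,0.004,0.025,-0.005],[-0.9,-0.005,0.004,0.027,-0.005],[-0.9,-0.005,0.004,0.027,-0.005]]]';python3 -m jog '[[[-0.9,0,0,0.002,0],[-0.9,0,0,0.004,0],[-0.9,0,0,0.005,0],[-0.9,0,0,0.005,0]]]'
```

```text
[346.84167414 265.45644043]
time: 12.0
tool_pos: [0.5375, -0.2117, 0.0462]
tool_rot: [-3.14, -0.002, 1.786]
contact_force: [-0.1, -0.4, -0.2]
opening: 0.0182
grip_force: 12.0
time: 12.33
tool_pos: [0.5381, -0.2122, 0.0425]
tool_rot: [3.141, 0.0, 1.786]
contact_force: [-0.4, 0.0, -0.1]
opening: 0.0176
grip_force: 12.0
```

```bash
python3 -m jog '[[[-0.9,0.0025,-0.0015,0,0],[-0.9,0.0025,-0.0015,0,0],[-0.9,0.0025,-0.0015,0.001,0],[-0.9,0.0025,-0.0015,0.002,0],[-0.9,0.0025,-0.0015,0.002,0]]]';python3 -m jog '[[[-0.9,0,0,0.001,0],[-0.9,0,0,0.002,0],[-0.9,0,0,0.002,0]]]'
```

```text
time: 12.75
tool_pos: [0.5359, -0.21, 0.0402]
tool_rot: [-3.141, -0.0, 1.786]
contact_force: [0.6, 0.3, -0.6]
opening: 0.0177
grip_force: 12.0
time: 13.0
tool_pos: [0.5359, -0.21, 0.0381]
tool_rot: [-3.141, -0.0, 1.786]
contact_force: [0.0, 0.2, 0.1]
opening: 0.0179
grip_force: 12.0
```

```bash
python3 -m jog '[[[-0.9,0,0,0.001,0],[-0.9,0,0,0.002,0],[-0.9,0,0,0.003,0],[-0.9,0,0,0.003,0]]]';python3 -m jog '[[[-0.4,0,0,0,0],[-0.3,0,0,0,0],[-0.3,0,0,0,0],[-0.3,0,0,0,0],[-0.3,0,0,0,0]]]'
```

```text
time: 13.33
tool_pos: [0.5359, -0.2099, 0.0351]
tool_rot: [-3.141, -0.0, 1.786]
contact_force: [-1.0, 0.1, -1.1]
opening: 0.0176
grip_force: 12.0
time: 13.75
tool_pos: [0.536, -0.21, 0.0354]
tool_rot: [3.141, 0.0, 1.786]
contact_force: [0.9, 1.0, 0.7]
opening: 0.0323
grip_force: 0.0
```

```bash
python3 -m jog '[[[-0.3,0,0,-0.03,0],[-0.3,0,0,-0.065,0],[-0.3,0,0,-0.1,0],[-0.3,0,0,-0.13,0],[-0.3,0,-0.03,-0.13,0]]]' >/dev/null; python3 -m jog '[[[0,-0.03,-0.03,0,0],[0,-0.06,-0.06,0,0],[0,-0.09,-0.09,0,0],[0,-0.12,-0.12,0,0],[0,-0.15,-0.14,0,0]]]' >/dev/null; python3 -m jog '[[[0,-0.02,-0.02,0,0],[0,-0.04,-0.03,0,0],[0,-0.04,-0.03,0,0]]]' | head -3
python3 - <<'E'
from h import *
a0=cv2.imread('pics/top0.png').astype(int)
a=snap('top','t7.png')[:,:,::-1].astype(int);b=snap('side','s7.png')[:,:,::-1].astype(int)
s0=cv2.imread('pics/side0.png').astype(int)
def diff(x,y,box):
    m=(np.abs(x-y).sum(2)>60).astype(np.uint8); u0,u1,v0,v1=box
    k=np.zeros_like(m);k[v0:v1,u0:u1]=m[v0:v1,u0:u1]
    n,l,st,c=cv2.connectedComponentsWithStats(k)
    return [(st[i].tolist(),c[i].round(1).tolist()) for i in range(1,n) if st[i][4]>15]
print('top',diff(a,a0,(300,400,225,285)))
print('side',diff(b,s0,(290,365,235,300)))
for nm,c in(('tin',[.520,-.1385,.036]),('can',[.536,-.2105,.028])): print(nm,proj('top',c),proj('side',c))
w=lambda im,n,box:[np.round(v,1) for v in ((lambda vv,uu:(uu.mean()+box[0],vv.mean()+box[2],len(uu)))(*np.nonzero(im[box[2]:box[3],box[0]:box[1]].min(2)>n)))]
print('can white top',w(a,150,(355,378,242,262)),'side',w(b,170,(332,356,262,287)))
E
```

```text
time: 14.83
tool_pos: [0.3792, -0.4424, 0.1653]
tool_rot: [-3.141, 0.002, 1.782]
top [([357, 247, 21, 11, 138], [366.4, 251.5]), ([319, 248, 24, 24, 346], [330.0, 260.1]), ([339, 249, 8, 23, 60], [343.4, 259.6])]
side [([290, 235, 75, 65, 3893], [330.3, 268.3])]
tin [333.079514   258.98084531] [322.47305005 258.6425669 ]
can [365.74526028 251.6335963 ] [343.5952423 275.5869842]
can white top [np.float64(365.6), np.float64(251.6), np.int64(111)] side [np.float64(nan), np.float64(nan), np.int64(0)]<stdin>:13: RuntimeWarning: Mean of empty slice.
  ret = ret.dtype.type(ret / rcount)
```

```bash
python3 -c "
from h import *
togo([.554,-.2942,.15],1.787)"; python3 -m jog '[[[0.5,0,0,0,0],[0.5,0,0,0,0]]]'|head -2; python3 -c "
from h import *
togo([.554,-.2942,.15],1.787)"
```

```text
t 14.93 pos [ 0.3806 -0.4386  0.165 ] rot [ 3.142e+00 -1.000e-03  1.784e+00] q [-0.99 -1.2 ] shift [0.1044 0.2    0.0151] turn -0.003 deg -0.2
time: 15.1
tool_pos: [0.3817, -0.4371, 0.1654]
t 15.1 pos [ 0.3817 -0.4371  0.1654] rot [ 3.142 -0.     1.787] q [-0.99 -1.2 ] shift [0.1026 0.199  0.0154] turn 0.0 deg 0.0
```

```bash
python3 -m jog '[[[0.5,0.015,0.03,0.01,0],[0.5,0.033,0.065,0.01,0],[0.5,0.052,0.1,0.01,0],[0.5,0.07,0.135,0.01,0],[0.5,0.085,0.165,0.01,0]]]' >/dev/null; python3 -m jog '[[[0.5,0.01,0.02,0,0],[0.5,0.018,0.034,0,0],[0.5,0.018,0.034,0,0],[0.5,0.018,0.034,0,0],[0.5,0.018,0.034,0,0]]]'|head -2; python3 -c "
from h import *
togo([.554,-.2942,.072],1.787)"
```

```text
time: 15.93
tool_pos: [0.5532, -0.295, 0.1554]
t 15.93 pos [ 0.5532 -0.295   0.1554] rot [-3.141  0.     1.787] q [-0.61 -0.83] shift [0.0006 0.001  0.0834] turn -0.0 deg -0.0
```

```bash
python3 -m jog '[[[0.5,0.0005,0.001,0.025,0],[0.5,0.0005,0.001,0.05,0],[0.5,0.0005,0.001,0.07,0],[0.5,0.0005,0.001,0.082,0],[0.5,0.0005,0.001,0.082,0]]]' ; python3 -m jog '[[[0.2,0,0,0,0],[-0.1,0,0,0,0],[-0.2,0,0,0,0],[-0.3,0,0,0,0],[-0.4,0,0,0,0]]]' 10; python3 -m jog '[[[-0.6,0,0,0,0],[-0.8,0,0,0,0],[-0.8,0,0,0,0],[-0.8,0,0,0,0]]]'
```

```text
time: 16.35
tool_pos: [0.5523, -0.2944, 0.0706]
tool_rot: [-3.138, -0.004, 1.784]
contact_force: [-0.4, -0.2, 0.2]
opening: 0.0688
grip_force: 0.0
time: 16.77
tool_pos: [0.5548, -0.2948, 0.0743]
tool_rot: [3.14, 0.001, 1.786]
contact_force: [-0.5, 0.6, -0.0]
opening: 0.0402
grip_force: 0.0
time: 17.1
tool_pos: [0.5541, -0.2947, 0.0737]
tool_rot: [-3.141, 0.0, 1.786]
contact_force: [-3.0, -1.2, 5.2]
opening: 0.0293
grip_force: 10.0
```

```bash
python3 -m jog '[[[-0.9,0,0,0,0],[-0.9,0,0,0,0],[-0.9,0,0,0,0]]]' 45; python3 -m jog '[[[-0.9,0,0,-0.003,0],[-0.9,0,0,-0.006,0],[-0.9,0,0,-0.008,0],[-0.9,0,0,-0.008,0]]]'
```

```text
time: 17.35
tool_pos: [0.5541, -0.2947, 0.0738]
tool_rot: [-3.141, 0.0, 1.786]
contact_force: [-3.9, -0.3, 4.6]
opening: 0.0277
grip_force: 45.0
time: 17.68
tool_pos: [0.5541, -0.2946, 0.0809]
tool_rot: [-3.141, -0.0, 1.786]
contact_force: [-2.1, -3.9, -6.3]
opening: 0.0279
grip_force: 45.0
```

```bash
python3 -m jog '[[[-0.9,0,0,-0.003,0],[-0.9,0,0,-0.006,0],[-0.9,0,0,-0.008,0],[-0.9,0,0,-0.008,0]]]'; python3 -m jog '[[[-0.9,0,0,-0.001,0],[-0.9,0,0,-0.001,0],[-0.9,0,0,-0.001,0]]]'
```

```text
time: 18.02
tool_pos: [0.5541, -0.2946, 0.0893]
tool_rot: [-3.141, -0.0, 1.786]
contact_force: [-1.2, -4.6, -8.6]
opening: 0.0279
grip_force: 45.0
time: 18.27
tool_pos: [0.5541, -0.2945, 0.09]
tool_rot: [-3.141, -0.0, 1.786]
contact_force: [-2.3, -4.7, -9.7]
opening: 0.0277
grip_force: 45.0
```

```bash
python3 -m jog '[[[-0.9,0,0,-0.0005,0],[-0.9,0,0,-0.0005,0],[-0.9,0,0,-0.0005,0],[-0.9,0,0,-0.0005,0],[-0.9,0,0,-0.0005,0]]]' >/dev/null; python3 -m jog '[[[-0.9,0,0,0,0],[-0.9,0,0,0,0],[-0.9,0,0,0,0],[-0.9,0,0,0,0],[-0.9,0,0,0,0]]]'
python3 - <<'E'
from h import *
a=snap('top','t8.png'); b=snap('side','s8.png')
for z in(.061,.068,.084): print(z,proj('side',[.554,-.2944,z]).round(1))
u=int(proj('side',[.554,-.2944,.07])[0]); g=b.mean(2)
print(u,[(v,int(g[v,u-1:u+2].mean())) for v in range(268,296)])
m=a[242:262,355:378].min(2)>150; vv,uu=np.nonzero(m); print('can',len(uu),uu.mean()+355 if len(uu) else 0,vv.mean()+242 if len(uu) else 0)
E
```

```text
time: 19.1
tool_pos: [0.5541, -0.2945, 0.0901]
tool_rot: [-3.141, -0.0, 1.786]
contact_force: [-0.8, -5.6, -11.9]
opening: 0.028
grip_force: 45.0
0.061 [371.2 282.2]
0.068 [371.4 279.7]
0.084 [371.8 273.9]
371 [(268, 96), (269, 95), (270, 90), (271, 87), (272, 85), (273, 83), (274, 81), (275, 78), (276, 82), (277, 99), (278, 108), (279, 115), (280, 122), (281, 129), (282, 143), (283, 162), (284, 152), (285, 125), (286, 93), (287, 85), (288, 91), (289, 89), (290, 81), (291, 68), (292, 58), (293, 51), (294, 53), (295, 62)]
can 119 365.61344537815125 251.52100840336135
```

The wrist force rises with no further lift, so the plunger is at its stop. The can has not moved, so I'm handing in.

```bash
python3 -c "
from cell import robot
print(robot.hand_in())"
```

```text
the job is handed in; nothing more can be done
None
```

I handed the job in at about 19 s: the tin and can are in their nests by camera and force readings, and the gripper still holds the knob with 45 N, about 16 mm up and against its stop; the hand-in gave no verdict.

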